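# Build a tier on the kiln shelf around the witness cones

### The job

Set up this tier on the kiln shelf: stand the two tall posts 15 cm apart (centre to centre), one directly left and one directly right of the cone pack along the shelf's long direction with the pack midway between them, and stand the cup upright behind the pack (the side away from the robot), 7 cm from it centre to centre. Then lay the batt across the tops of the two posts, centred over the pack, and stand the vase upright on the middle of the batt. Leave the short post where it is and do not knock the cone pack.

Things in the scene. Friction and masses are not known exactly. Their poses are not given: they have to be found in the camera images.
- kiln_shelf: Fixed flat off-white slab lying on the table, 200 mm (its x, front to back) by 280 mm (its y, left to right, the long direction), 18 mm thick. Origin at the centre of its underside; x points away from the robot, y to the robot's left, turned by at most 0.2 rad. It does not move.
- cone_pack: Fixed on the kiln shelf: a small brown clay bar 24 mm (x) by 60 mm (y) by 10 mm high with a row of three slim pale cones standing in it, 47 mm high in all. Origin at the centre of the bar's underside, which is the top of the shelf; axes parallel to the shelf's (x away from the robot = behind, y to the left). Fragile: not to be pushed harder than 15 N.
- post_a_mid (a point): A tall kiln post: loose upright cream ceramic tube, 42 mm outside diameter, 22 mm bore, 80 mm high, 0.13 kg. Point at its centre, half-way up (40 mm above its foot); z along the tube. Same as post_b: either may stand left or right.
- post_b_mid (a point): The other tall kiln post, the same in every way as post_a: 42 mm diameter, 80 mm high. Point at its centre, half-way up.
- short_post_mid (a point): The short kiln post: upright tube of the same look and 42 mm diameter but only 40 mm high. Not needed; stays where it is. Point at its centre, half-way up.
- cup_mid (a point): Loose handleless cup of brown-grey dry clay, open at the top, straight sided, 52 mm outside diameter, wall 4 mm, 60 mm high, 0.09 kg, standing upright. Point at its centre, half-way up (30 mm above its foot); z up.
- batt_mid (a point): The batt: loose flat cream ceramic bar 220 mm long (its x) by 55 mm wide (its y) by 18 mm thick, 0.42 kg, lying flat on the table to one side of the shelf, roughly pointing away from the robot. Point at its centre, 9 mm above its underside.
- vase_mid (a point): Loose bottle-shaped vase of brown-grey dry clay, 90 mm high, 0.16 kg, upright: foot 46 mm across, straight body 52 mm diameter from 6 to 58 mm above the foot, then a shoulder up to a narrow neck of 24 mm and a lip of 34 mm. Point at its centre, half-way up (45 mm above its foot); z up.
Things that resemble listed ones, but are neither listed nor needed, are in the scene too. What is shaped like the part that bears vase_mid but blue is not meant.

How it is judged (in metres and radians):
At the end, for the whole second after the job is handed in: Along the pack's axes: tall posts on the shelf 75 mm left and right of the pack, cup 70 mm behind it (each within 14 mm), batt on both posts, centred over the pack within 12 mm, in line within 0.15 rad, vase on the batt within 10 mm of its middle; heights within 5 mm, tilts below 0.1 rad (((x of post_a_mid in the frame of cone_pack between -0.014 and 0.014 m and y of post_a_mid in the frame of cone_pack between 0.061 and 0.089 m and z of post_a_mid in the frame of cone_pack between 0.035 and 0.045 m and x of post_b_mid in the frame of cone_pack between -0.014 and 0.014 m and y of post_b_mid in the frame of cone_pack between -0.089 and -0.061 m and z of post_b_mid in the frame of cone_pack between 0.035 and 0.045 m) or (x of post_b_mid in the frame of cone_pack between -0.014 and 0.014 m and y of post_b_mid in the frame of cone_pack between 0.061 and 0.089 m and z of post_b_mid in the frame of cone_pack between 0.035 and 0.045 m and x of post_a_mid in the frame of cone_pack between -0.014 and 0.014 m and y of post_a_mid in the frame of cone_pack between -0.089 and -0.061 m and z of post_a_mid in the frame of cone_pack between 0.035 and 0.045 m)) and angle between each of post_a_mid, post_b_mid, cup_mid, batt_mid, vase_mid's own z axis and vertical below 0.1 rad and x of cup_mid in the frame of cone_pack between 0.056 and 0.084 m and y of cup_mid in the frame of cone_pack between -0.014 and 0.014 m and z of cup_mid in the frame of cone_pack between 0.025 and 0.035 m and x of batt_mid in the frame of cone_pack between -0.012 and 0.012 m and y of batt_mid in the frame of cone_pack between -0.012 and 0.012 m and z of batt_mid in the frame of cone_pack between 0.084 and 0.094 m and angle between the x axis of batt_mid and the y axis of cone_pack, either way round below 0.15 rad and x of vase_mid in the frame of batt_mid between -0.01 and 0.01 m and y of vase_mid in the frame of batt_mid between -0.01 and 0.01 m and z of vase_mid in the frame of batt_mid between 0.049 and 0.059 m); the robot touches nothing.
It fails at once if the short post is moved by more than 30 mm (distance of short_post_mid from where it was at the start of the episode above 0.03 m).
It fails at once if the cone pack is knocked with more than 15 N (contact force between cone_pack and anything else above 15 N).
It also fails if it takes over 128 s, if anything falls off the work surface, if the arm or the gripper's body presses on something with over 40 N, if the wrist force passes 120 N, or if a joint passes its speed limit or range.

### The arm

A 6-joint arm with a two-finger parallel gripper is mounted at the origin on the work surface. World frame = base frame: x ahead of the robot, y to its left, z up, the work surface at z = 0. Lengths are in mm, angles in rad, forces in N, time in s.
With the tool pointing down it reaches from about 350 to 975 mm from the base axis. Payload 7.1 kg.
Tool frame: the origin (TCP) lies between the finger pads; the fingertips stand 19 mm ahead of it and the grasp point (between the pads) is the TCP; z points along the fingers, y is the line along which they close (so a half turn about z gives the same grasp; the last joint's range is limited). The gripper opens to 88 mm and grips with 3 to 60 N. Pads are 20 mm wide; open, the fingers measure 115 mm over their backs; the gripper's body (75 mm by 178 mm) begins 61 mm behind the grasp point.
Start: joints at [-1.182, 0.423, 1.63, -0, 1.089, -0.019], TCP at [247.885, -573.723, 241.675] pointing down, gripper open.
Joint ranges: [-3, 3], [-0.9, 2.11], [0.09, 2.58], [-1.31, 4.45], [0.11, 2.69], [-2.54, 2.54]. Speed limits (rad/s): [2.39, 2.39, 3.01, 3.14, 3.14, 3.14].

### API

Orientations are given as a rotation vector (axis times angle).
In Python, from workcell import ctrl gives the robot as it stands.
- The arm moves only by the tool arm_command, never from a script. Its argument "series" is a list of rows, each an object with "linear": the shift along the tool's x, y, z in m, a list of three; "turn": the turn about the tool's z in rad. A call has 1 to 10 rows; each row shifts and turns the commanded pose from where the row before left it, along the tool's axes as they then stand; what a row does not reach is not made up. A row lasts 1/10 s, in which the tool goes at most 50 mm and 8.59 degrees, less where a joint would pass 70% of its speed; a pose out of reach is approached as far as the arm can. A call with a gripper value outside its range is refused whole. "jaw" is the opening, from -1 (shut) to 1 (fully open), set as the call begins (left out, the last holds). The fingers move at their own pace and stop on an object; the grip force is fixed at half the most. Time passes only in rows, so rows that do not move let the fingers close. It gives the time, the measured TCP pose, the force, the opening and the grip force at its end, in the units of the state.
- ctrl.get_obs(): the state, without advancing time (a new reading comes with each control period).
- ctrl.get_image(name): name is "side" or "top"; returns a dict with "frame" (400x640x3 uint8, blue, green, red), "fx", "fy", "cx", "cy" (pixels), "rvec" (rotation vector, rad) and "tvec" (3), from world to camera coordinates, as OpenCV has them. Camera axes: x right, y down, z forward; pixel columns grow to the right and rows downward; lengths in mm; the calibration is good to about 2 mm. A picture is of the moment at which its call begins. There is no depth.
- ctrl.close_job(): hands the job in; it is judged then, once.
The state is a dict: "t": time; "qpos": joint angles; "qvel": joint speeds; "joint_torque": joint torques, N m; "ee_pos": TCP position; "orientation": TCP orientation; "ft_force": force on the tool from outside, world axes, zero at the start; "moment": the same for the moment, N m; "width": finger opening in mm; "grasp_force": force on a finger pad.
Only numpy, scipy, OpenCV 4.12 (cv2) and the standard library are available. Lean on these libraries where they do the work, as an engineer would, in place of code of your own. Each camera call takes 0.05 s, during which the arm holds its last target. There are 200 camera calls.

## Working session

There is one attempt and no reset: what is moved stays moved. The work goes in short steps, Python scripts to look and compute and a tool call to move; the robot and the scene stay as the last step left them, time stands still between calls to the robot, and variables do not carry over. Pictures are saved under pics/ and viewed, at most 14 in all, crops included, and the job is handed in when it is done.

Besides the shell and the picture viewer there is one more tool, called after "Request:" by a JSON object that holds its "name" and its "arguments". arm_command: Moves the arm, as the interface text tells. Its arguments: {"type":"object","properties":{"series":{"type":"array"},"jaw":{"type":"number"}},"required":["series"]}

```bash
mkdir -p pics; ls; python3 - <<'E'
from workcell import ctrl
import cv2,json
o=ctrl.get_obs();print({k:o[k] for k in('t','ee_pos','orientation','width')})
for n in('top','side'):
    d=ctrl.get_image(n);cv2.imwrite(f'pics/{n}0.png',d['frame']);print(n,d['fx'],d['cx'],d['cy'],d['rvec'],d['tvec'])
E
```

```text
pics
{'t': 0.0, 'ee_pos': array([ 247.68336926, -573.24271972,  240.89660971]), 'orientation': array([-3.07501438e+00, -6.35883126e-01,  4.87997791e-04]), 'width': 87.72894632256543}
top 443.4000206040593 312.15813902248374 207.47763732100154 [ 2.16826263 -2.17144957  0.1142443 ] [   4.8002062   457.98683176 1249.66934764]
side 496.23765685148163 323.66590589890865 203.30927513559857 [ 0.50020889 -2.70533161  1.2171241 ] [ 442.69489752  143.11503902 1261.14591212]
```

View pics/top0.png

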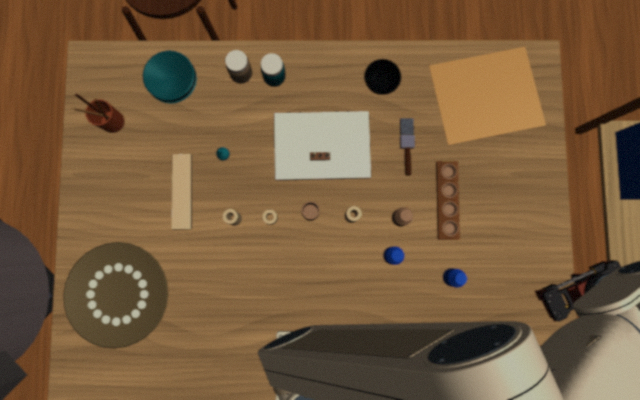

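View pics/side0.png

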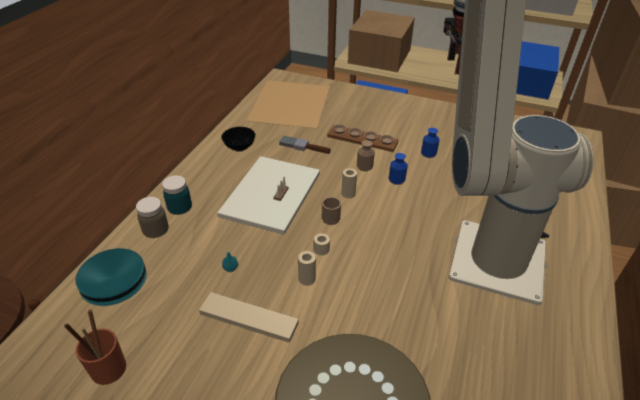

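The top view shows the shelf at corners ≈(275,112)–(371,179) and the pack at (319,156). The tall posts are at (231,216) and (354,214), with the short post at (269,216). The cup is at (311,211), the vase at (403,216) and the batt at (181,191). In the side view the tall posts are at (307,268) and (349,182), the cup at (331,210), the vase at (366,156), and the blue vases are decoys. I'll look at enlarged crops next.

```bash
cat > h.py <<'E'
from workcell import ctrl
import cv2, numpy as np
def cam(n):
    d=ctrl.get_image(n)
    d['K']=np.array([[d['fx'],0,d['cx']],[0,d['fy'],d['cy']],[0,0,1.]])
    d['rvec']=np.array(d['rvec'],float);d['tvec']=np.array(d['tvec'],float)
    return d
def ray(d,uv,z):
    R=cv2.Rodrigues(d['rvec'])[0]; c=-R.T@d['tvec'].ravel()
    v=R.T@np.linalg.inv(d['K'])@np.array([uv[0],uv[1],1.])
    return (c+v*(z-c[2])/v[2])
def proj(d,P):
    return cv2.projectPoints(np.array(P,float).reshape(-1,1,3),d['rvec'],d['tvec'],d['K'],None)[0].reshape(-1,2)
def crop(d,x0,y0,x1,y1,s,name):
    cv2.imwrite('pics/'+name,cv2.resize(d['frame'][y0:y1,x0:x1],None,fx=s,fy=s,interpolation=cv2.INTER_CUBIC))
E
python3 - <<'E'
from h import *
t=cam('top');s=cam('side')
crop(t,165,105,425,245,3,'t1.png'); crop(s,195,130,395,340,2.8,'s1.png')
E
```

```text
(no output)
```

View pics/t1.png

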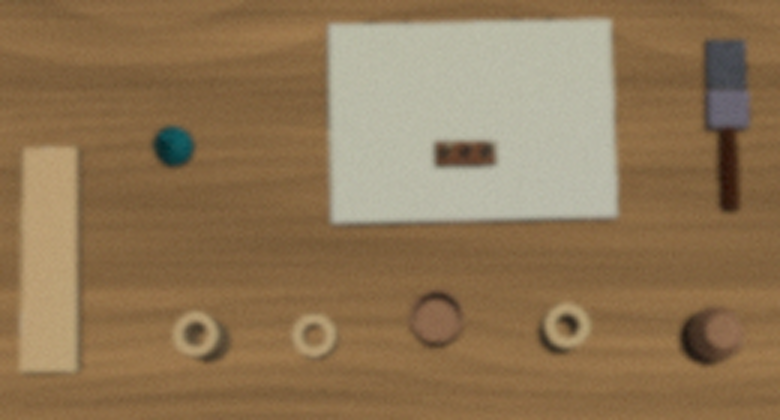

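View pics/s1.png

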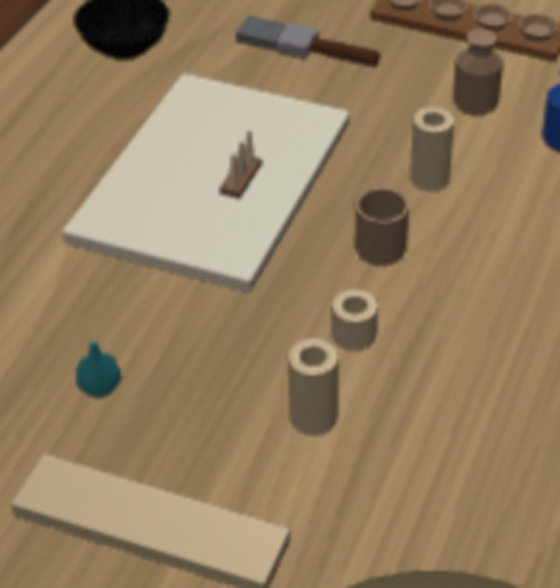

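In the top crop (×3), the post ring tops are at (198,334) and (566,327), the short ring at (314,335), the cup rim at (437,318) and the vase lip at (724,334). The pack bar is centred at (465,154). In the side crop (×2.8), the rings are at (314,356) and (433,120), the cup rim at (381,207) and the vase lip at (482,42).

```bash
python3 - <<'E'
from h import *
t=cam('top');s=cam('side')
T=lambda u,v:np.array([(u+.5)/3-.5+165,(v+.5)/3-.5+105]); S=lambda u,v:np.array([(u+.5)/2.8-.5+195,(v+.5)/2.8-.5+130])
np.set_printoptions(precision=1,suppress=True)
for n,a,b,z in [('A',(198,334),(314,356),80),('short',(314,335),(355,306),40),('B',(566,327),(433,120),80),('cup',(437,318),(381,207),60),('vase',(724,334),(482,42),90),('packbar',(465,154),(241,176),28)]:
    print(n,ray(t,T(*a),z),ray(s,S(*b),z))
c=np.array([ray(t,T(*q),18) for q in[(328,25),(611,18),(618,217),(331,223)]]);print(c,c.mean(0))
cs=np.array([ray(s,S(*q),18) for q in[(65,235),(184,74),(349,112),(248,280)]]);print(cs,cs.mean(0))
for k in(c,): print([np.linalg.norm(k[i]-k[i-1]) for i in range(4)])
for q in(c[0]-c[1],c[3]-c[2],):print('yaw',np.arctan2(-q[0],q[1]))
for q in(c[0]-c[3],c[1]-c[2]):print('yawx',np.arctan2(q[1],q[0]))
b=np.array([ray(t,T(*q),18) for q in[(24,147),(77,147),(78,372),(20,372)]]);print(b,b.mean(0))
bs=np.array([ray(s,S(*q),18) for q in[(46,457),(13,506),(264,577),(289,535)]]);print(bs,bs.mean(0))
E
```

```text
A [429.  227.3  80. ] [427.9 234.5  80. ]
short [431.3 125.3  40. ] [430.  131.7  40. ]
B [ 435.  -108.5   80. ] [ 435.8 -102.2   80. ]
cup [445.3   9.3  60. ] [446.7  18.5  60. ]
vase [ 427.5 -250.6   90. ] [ 426.  -236.3   90. ]
packbar [607.4 -17.8  28. ] [605.8  -7.8  28. ]
[[ 738.7  116.2   18. ]
 [ 745.6 -162.1   18. ]
 [ 547.4 -166.    18. ]
 [ 541.8  111.8   18. ]] [643.4 -25.   18. ]
[[ 733.2  124.7   18. ]
 [ 741.8 -154.6   18. ]
 [ 546.6 -158.1   18. ]
 [ 543.   116.5   18. ]] [641.1 -17.9  18. ]
[np.float64(196.96235449117538), np.float64(278.38204162057775), np.float64(198.254888395891), np.float64(277.9185647815025)]
yaw 0.02462165959102197
yaw 0.019977273533983878
yawx 0.021960676716785966
yawx 0.019625105944544183
[[617.  410.9  18. ]
 [616.9 359.4  18. ]
 [397.9 352.6  18. ]
 [398.  408.   18. ]] [507.5 382.8  18. ]
[[613.4 366.8  18. ]
 [613.  419.1  18. ]
 [399.9 407.1  18. ]
 [396.8 364.9  18. ]] [505.8 389.5  18. ]
```

Request:
{"name": "arm_command", "arguments": {"series": [{"linear": [0,0,0],"turn": -0.145},{"linear": [0,0,0],"turn": -0.145},{"linear": [0,0,0],"turn": -0.145},{"linear": [0,0,0],"turn": -0.145},{"linear": [0,0,0],"turn": -0.145},{"linear": [0,0,0],"turn": -0.145},{"linear": [0,0,0],"turn": -0.145},{"linear": [0,0,0],"turn": -0.145}], "jaw": 1}}

```text
t: 1.1
ee_pos: [247.9, -573.6, 241.6]
orientation: [-2.218, -2.225, -0.0]
ft_force: [0.5, 0.7, 0.1]
width: 87.7
grasp_force: 0.0
```

Request:
{"name": "arm_command", "arguments": {"series": [{"linear": [0.042,0.017,0.006],"turn": 0},{"linear": [0.042,0.017,0.006],"turn": 0},{"linear": [0.042,0.017,0.006],"turn": 0},{"linear": [0.042,0.017,0.006],"turn": 0},{"linear": [0.042,0.017,0.006],"turn": 0},{"linear": [0.042,0.017,0.006],"turn": 0},{"linear": [0.042,0.017,0.006],"turn": 0},{"linear": [0.042,0.017,0.006],"turn": 0},{"linear": [0.042,0.017,0.006],"turn": 0},{"linear": [0.042,0.017,0.006],"turn": 0}]}}

```text
t: 2.1
ee_pos: [419.7, -152.6, 181.7]
orientation: [2.225, 2.217, 0.001]
ft_force: [0.2, -0.2, 0.4]
width: 88.1
grasp_force: 0.0
```

Request:
{"name": "arm_command", "arguments": {"series": [{"linear": [0.015,0.005,0.012],"turn": 0},{"linear": [0.015,0.005,0.012],"turn": 0},{"linear": [0.015,0.005,0.012],"turn": 0},{"linear": [0,0,0],"turn": 0}]}}

```text
t: 2.5
ee_pos: [433.8, -107.9, 144.6]
orientation: [-2.221, -2.219, 0.002]
ft_force: [0.3, 0.4, 0.1]
width: 87.5
grasp_force: 0.0
```

```bash
python3 - <<'E'
from h import *
t=cam('top');s=cam('side')
np.set_printoptions(precision=1,suppress=True)
p=ctrl.get_obs()['ee_pos'];print(p)
print(proj(t,[p,p+[0,0,-19],p+[44,0,-19],p+[-44,0,-19]]),proj(s,[p,p+[0,0,-19],p+[44,0,-19],p+[-44,0,-19]]))
a=cv2.resize(t['frame'][150:260,300:410],None,fx=4,fy=4,interpolation=2);b=cv2.resize(s['frame'][110:220,290:400],None,fx=4,fy=4,interpolation=2)
cv2.imwrite('pics/g1.png',cv2.resize(np.hstack([a,b]),(800,400)))
E
```

```text
[ 434.3 -109.3  145.7]
[[356.  211.7]
 [355.3 212.4]
 [355.1 195.8]
 [355.5 229.1]] [[351.8 152.2]
 [351.5 157.8]
 [336.4 154.3]
 [366.8 161.4]]
```

View pics/g1.png

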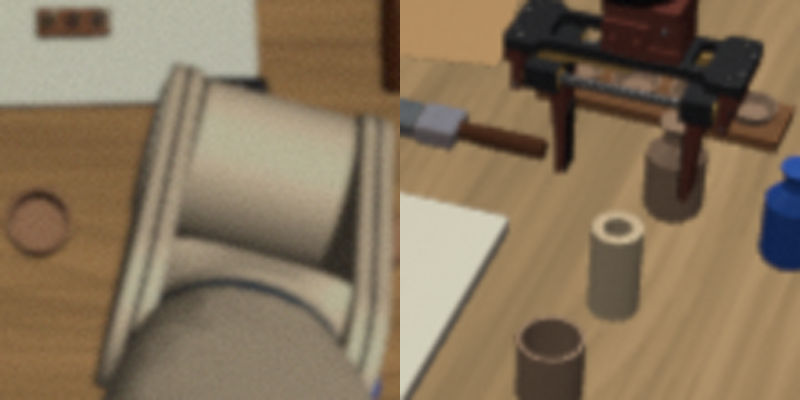

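The side view shows the open fingers at (335,157) and (369,165), within 2 px of the projected tips. The post ring at (350,173) lies midway between them, so I'll descend and grip.

Request:
{"name": "arm_command", "arguments": {"series": [{"linear": [0.003,0.001,0.018],"turn": 0},{"linear": [0,0,0.018],"turn": 0},{"linear": [0,0,0.018],"turn": 0},{"linear": [0,0,0.018],"turn": 0},{"linear": [0,0,0.018],"turn": 0},{"linear": [0,0,0],"turn": 0}]}}

```text
t: 3.2
ee_pos: [434.4, -106.9, 54.7]
orientation: [-2.225, -2.215, 0.002]
ft_force: [-0.7, -1.0, -0.2]
width: 87.7
grasp_force: 0.0
```

Request:
{"name": "arm_command", "arguments": {"series": [{"linear": [0,0,0],"turn": 0},{"linear": [0,0,0],"turn": 0},{"linear": [0,0,0],"turn": 0},{"linear": [0,0,0],"turn": 0},{"linear": [0,0,0],"turn": 0},{"linear": [0,0,0],"turn": 0},{"linear": [0,0,0],"turn": 0},{"linear": [0,0,0],"turn": 0}], "jaw": -1}}

```text
t: 4.0
ee_pos: [435.6, -106.3, 55.9]
orientation: [2.224, 2.218, 0.0]
ft_force: [0.1, -0.3, 3.8]
width: 40.8
grasp_force: 30.0
```

Request:
{"name": "arm_command", "arguments": {"series": [{"linear": [0,0,-0.02],"turn": 0},{"linear": [0,0,-0.03],"turn": 0},{"linear": [0,0.03,0],"turn": 0},{"linear": [0.006,0.04,0],"turn": 0},{"linear": [0.006,0.04,0],"turn": 0},{"linear": [0.006,0.04,0],"turn": 0},{"linear": [0,0.023,0],"turn": 0},{"linear": [0,0,0.02],"turn": 0},{"linear": [0,0,0],"turn": 0}]}}

```text
t: 4.9
ee_pos: [606.7, -88.3, 83.1]
orientation: [-2.221, -2.216, 0.005]
ft_force: [-0.4, -0.2, -0.7]
width: 41.0
grasp_force: 30.0
```

```bash
python3 - <<'E'
from h import *
s=cam('side');np.set_printoptions(precision=1,suppress=True)
o=ctrl.get_obs();print(o['ee_pos'],o['width'])
crop(s,215,120,345,245,4,'p1.png')
E
```

```text
[606.5 -88.4  83.9] 40.57732925664229
```

View pics/p1.png

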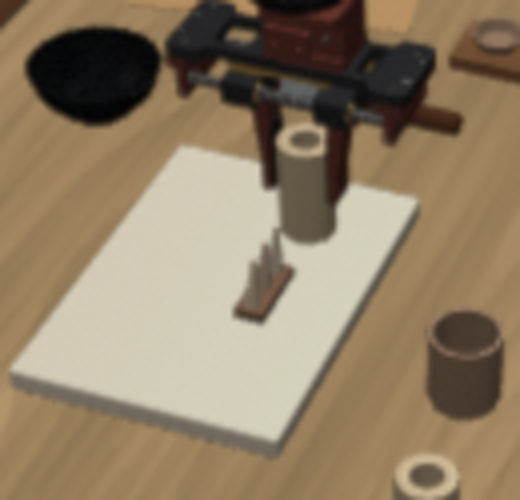

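```bash
python3 - <<'E'
from h import *
s=cam('side');np.set_printoptions(precision=1,suppress=True)
r=ray(s,(290.9,154.9),109);p=ray(s,(281,192.2),28);print(r,p,r-p)
print(proj(s,[p,p+[12,30,0],p+[-12,30,0],p+[-12,-30,0],p+[12,-30,0]])*4-[860-1.5,480-1.5])
E
```

```text
[604.2 -82.2 109. ] [605.7  -9.4  28. ] [ -1.6 -72.7  81. ]
[[265.5 290.3]
 [232.1 312.1]
 [263.5 320.5]
 [298.1 269. ]
 [267.4 261.1]]
```

The held post's ring is at (291,155) and the pack bar centre at (281,192). That puts the post (-2,-73) from the pack, which is close, so I'll lower and release.

Request:
{"name": "arm_command", "arguments": {"series": [{"linear": [-0.001,0.002,0.005],"turn": 0},{"linear": [0,0,0.005],"turn": 0},{"linear": [0,0,0],"turn": 0},{"linear": [0,0,0],"turn": 0}]}}

```text
t: 5.4
ee_pos: [610.2, -89.9, 75.7]
orientation: [-2.225, -2.218, 0.0]
ft_force: [-0.3, -0.3, -1.2]
width: 40.9
grasp_force: 30.0
```

Request:
{"name": "arm_command", "arguments": {"series": [{"linear": [0,0,0],"turn": 0},{"linear": [0,0,0],"turn": 0},{"linear": [0,0,0],"turn": 0},{"linear": [0,0,0],"turn": 0},{"linear": [0,0,0],"turn": 0},{"linear": [0,0,-0.02],"turn": 0},{"linear": [0,0,-0.03],"turn": 0},{"linear": [0,0,-0.04],"turn": 0}], "jaw": 1}}

```text
t: 6.2
ee_pos: [609.1, -89.6, 165.0]
orientation: [-2.223, -2.216, 0.003]
ft_force: [0.3, -0.6, 0.1]
width: 87.8
grasp_force: 0.0
```

Request:
{"name": "arm_command", "arguments": {"series": [{"linear": [0.032,-0.018,0],"turn": 0},{"linear": [0.032,-0.018,0],"turn": 0},{"linear": [0.032,-0.018,0],"turn": 0},{"linear": [0.032,-0.018,0],"turn": 0},{"linear": [0.032,-0.018,0],"turn": 0},{"linear": [0.032,-0.018,0],"turn": 0},{"linear": [0.032,-0.018,0],"turn": 0},{"linear": [0.032,-0.018,0],"turn": 0},{"linear": [0.032,-0.018,0],"turn": 0},{"linear": [0.032,-0.018,0],"turn": 0}]}}

```text
t: 7.2
ee_pos: [430.5, 231.9, 165.9]
orientation: [2.225, 2.218, 0.001]
ft_force: [0.0, -0.4, -0.2]
width: 87.7
grasp_force: 0.0
```

Request:
{"name": "arm_command", "arguments": {"series": [{"linear": [0,0,0.02],"turn": 0},{"linear": [0,0,0.02],"turn": 0},{"linear": [0,0,0.02],"turn": 0},{"linear": [0,0,0.02],"turn": 0},{"linear": [0,0,0.02],"turn": 0},{"linear": [0,0,0.01],"turn": 0},{"linear": [0,0,0],"turn": 0}]}}

```text
t: 7.9
ee_pos: [430.6, 230.4, 54.7]
orientation: [-2.224, -2.218, 0.004]
ft_force: [0.2, 1.4, -0.1]
width: 87.7
grasp_force: 0.0
```

Request:
{"name": "arm_command", "arguments": {"series": [{"linear": [0,0,0],"turn": 0},{"linear": [0,0,0],"turn": 0},{"linear": [0,0,0],"turn": 0},{"linear": [0,0,0],"turn": 0},{"linear": [0,0,0],"turn": 0},{"linear": [0,0,0],"turn": 0},{"linear": [0,0,0],"turn": 0},{"linear": [0,0,0],"turn": 0}], "jaw": -1}}

```text
t: 8.7
ee_pos: [431.2, 230.7, 55.8]
orientation: [-2.225, -2.218, 0.0]
ft_force: [-1.7, -0.5, 3.1]
width: 41.9
grasp_force: 30.0
```

Request:
{"name": "arm_command", "arguments": {"series": [{"linear": [0,0,-0.02],"turn": 0},{"linear": [0,0,-0.03],"turn": 0},{"linear": [-0.02,0.03,0],"turn": 0},{"linear": [-0.03,0.036,0],"turn": 0},{"linear": [-0.035,0.035,0],"turn": 0},{"linear": [-0.035,0.035,0],"turn": 0},{"linear": [-0.03,0.025,0],"turn": 0},{"linear": [-0.02,0.015,0],"turn": 0},{"linear": [0,0,0.02],"turn": 0},{"linear": [0,0,0],"turn": 0}]}}

```text
t: 9.7
ee_pos: [605.3, 59.1, 83.3]
orientation: [-2.225, -2.214, 0.005]
ft_force: [-1.2, -0.4, -1.1]
width: 42.0
grasp_force: 30.0
```

```bash
python3 - <<'E'
from h import *
s=cam('side');np.set_printoptions(precision=1,suppress=True)
o=ctrl.get_obs();print(o['ee_pos'],o['width'])
crop(s,215,120,345,245,4,'p2.png')
E
```

```text
[605.4  59.8  84.2] 42.04274895300384
```

View pics/p2.png

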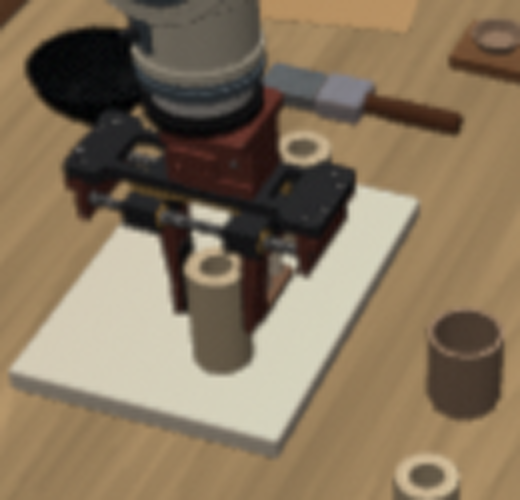

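```bash
python3 - <<'E'
from h import *
s=cam('side');np.set_printoptions(precision=1,suppress=True)
f=lambda u,v:(215+(u+.5)/4-.5,120+(v+.5)/4-.5)
p=ray(s,(281,192.2),28)
print(ray(s,f(212,266),109)-p,ray(s,f(306,148),98)-p)
E
```

```text
[ 0.2 76.  81. ] [  0.8 -79.1  70. ]
```

The held post's ring at (212,266) gives (0,+76) from the pack. The placed post's ring at (306,148) gives (1,-79). Both are in tolerance.

Request:
{"name": "arm_command", "arguments": {"series": [{"linear": [-0.001,0,0.005],"turn": 0},{"linear": [0,0,0.005],"turn": 0},{"linear": [0,0,0],"turn": 0},{"linear": [0,0,0],"turn": 0}]}}

```text
t: 10.2
ee_pos: [606.7, 59.5, 75.7]
orientation: [-2.224, -2.219, 0.0]
ft_force: [1.1, -0.1, -1.5]
width: 41.9
grasp_force: 30.0
```

Request:
{"name": "arm_command", "arguments": {"series": [{"linear": [0,0,0],"turn": 0},{"linear": [0,0,0],"turn": 0},{"linear": [0,0,0],"turn": 0},{"linear": [0,0,0],"turn": 0},{"linear": [0,0,0],"turn": 0},{"linear": [0,0,-0.02],"turn": 0},{"linear": [0,0,-0.03],"turn": 0},{"linear": [0,0,-0.04],"turn": 0}], "jaw": 1}}

```text
t: 11.0
ee_pos: [605.5, 59.1, 165.1]
orientation: [-2.223, -2.216, 0.004]
ft_force: [1.2, -0.4, 0.0]
width: 87.7
grasp_force: 0.0
```

Request:
{"name": "arm_command", "arguments": {"series": [{"linear": [0,0,0],"turn": 0.145},{"linear": [0,0,0],"turn": 0.145},{"linear": [0,0,0],"turn": 0.145},{"linear": [0,0,0],"turn": 0.145},{"linear": [0,0,0],"turn": 0.145},{"linear": [0,0,0],"turn": 0.145},{"linear": [0,0,0],"turn": 0.145},{"linear": [0,0,0],"turn": 0.145},{"linear": [0,0,0],"turn": 0.145},{"linear": [0,0,0],"turn": 0.145}]}}

```text
t: 12.0
ee_pos: [606.8, 59.2, 165.7]
orientation: [-3.137, -0.175, -0.0]
ft_force: [0.8, -1.0, -0.6]
width: 88.2
grasp_force: 0.0
```

Request:
{"name": "arm_command", "arguments": {"series": [{"linear": [0,0,0],"turn": 0.121},{"linear": [0,0,0],"turn": 0}]}}

```text
t: 12.2
ee_pos: [606.7, 59.2, 165.7]
orientation: [3.142, -0.007, -0.0]
ft_force: [-0.7, 0.3, 0.1]
width: 87.5
grasp_force: 0.0
```

Request:
{"name": "arm_command", "arguments": {"series": [{"linear": [-0.032,0.009,0],"turn": 0},{"linear": [-0.032,0.009,0],"turn": 0},{"linear": [-0.032,0.009,0],"turn": 0},{"linear": [-0.032,0.009,0],"turn": 0},{"linear": [-0.032,0.009,0],"turn": 0},{"linear": [0,0,0.035],"turn": 0},{"linear": [0,0,0.03],"turn": 0},{"linear": [0,0,0.03],"turn": 0},{"linear": [0,0,0.03],"turn": 0},{"linear": [0,0,0],"turn": 0}]}}

```text
t: 13.2
ee_pos: [444.4, 14.7, 38.1]
orientation: [3.142, -0.0, -0.009]
ft_force: [-0.4, 0.3, -0.0]
width: 87.9
grasp_force: 0.0
```

Request:
{"name": "arm_command", "arguments": {"series": [{"linear": [0,0,0],"turn": 0},{"linear": [0,0,0],"turn": 0},{"linear": [0,0,0],"turn": 0},{"linear": [0,0,0],"turn": 0},{"linear": [0,0,0],"turn": 0},{"linear": [0,0,0],"turn": 0},{"linear": [0,0,0],"turn": 0},{"linear": [0,0,0],"turn": 0}], "jaw": -1}}

```text
t: 14.0
ee_pos: [447.3, 14.6, 41.6]
orientation: [3.142, -0.005, 0.003]
ft_force: [-0.6, -2.2, 9.3]
width: 52.5
grasp_force: 30.0
```

Request:
{"name": "arm_command", "arguments": {"series": [{"linear": [0,0,-0.03],"turn": 0},{"linear": [0,0,-0.04],"turn": 0},{"linear": [0,0,-0.04],"turn": 0},{"linear": [0.033,0.004,0],"turn": 0},{"linear": [0.033,0.004,0],"turn": 0},{"linear": [0.033,0.004,0],"turn": 0},{"linear": [0.033,0.004,0],"turn": 0},{"linear": [0.033,0.004,0],"turn": 0},{"linear": [0.033,0.004,0],"turn": 0},{"linear": [0.033,0.004,0],"turn": 0}]}}

```text
t: 15.0
ee_pos: [678.5, -14.2, 150.6]
orientation: [-3.141, 0.005, 0.001]
ft_force: [0.1, 1.2, -0.6]
width: 52.3
grasp_force: 30.0
```

Request:
{"name": "arm_command", "arguments": {"series": [{"linear": [0,0,0.03],"turn": 0},{"linear": [0,0,0.03],"turn": 0},{"linear": [0,0,0.02],"turn": 0},{"linear": [0,0,0],"turn": 0},{"linear": [0,0,0],"turn": 0}]}}

```text
t: 15.5
ee_pos: [677.4, -14.0, 70.8]
orientation: [-3.142, 0.005, 0.001]
ft_force: [-0.8, 0.3, -0.6]
width: 52.6
grasp_force: 30.0
```

```bash
python3 - <<'E'
from h import *
s=cam('side');np.set_printoptions(precision=1,suppress=True)
o=ctrl.get_obs();print(o['ee_pos'],o['width'])
crop(s,215,120,345,245,4,'p3.png')
E
```

```text
[678.2 -14.   71.7] 52.35364483894736
```

View pics/p3.png

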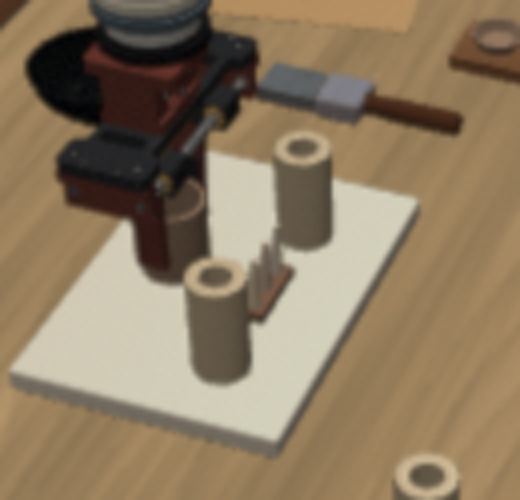

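The cup is held behind the pack between the posts (cup right edge ≈210, posts' rings at (302,148) and (217,277)). I'll lower and release.

Request:
{"name": "arm_command", "arguments": {"series": [{"linear": [0,0,0.006],"turn": 0},{"linear": [0,0,0.006],"turn": 0},{"linear": [0,0,0],"turn": 0},{"linear": [0,0,0],"turn": 0}]}}

```text
t: 15.95
ee_pos: [677.9, -14.0, 59.1]
orientation: [-3.142, 0.005, -0.001]
ft_force: [0.8, 0.9, -0.1]
width: 52.2
grasp_force: 30.0
```

Request:
{"name": "arm_command", "arguments": {"series": [{"linear": [0,0,0],"turn": 0},{"linear": [0,0,0],"turn": 0},{"linear": [0,0,0],"turn": 0},{"linear": [0,0,0],"turn": 0},{"linear": [0,0,0],"turn": 0},{"linear": [0,0,-0.02],"turn": 0},{"linear": [0,0,-0.04],"turn": 0},{"linear": [0,0,-0.04],"turn": 0},{"linear": [0,0,-0.04],"turn": 0},{"linear": [0,0,0],"turn": 0}], "jaw": 1}}

```text
t: 16.95
ee_pos: [681.1, -14.2, 205.3]
orientation: [3.141, -0.005, 0.017]
ft_force: [0.2, -0.1, 0.1]
width: 87.6
grasp_force: 0.0
```

Request:
{"name": "arm_command", "arguments": {"series": [{"linear": [-0.0172,-0.04,0],"turn": -0.02},{"linear": [-0.0172,-0.04,0],"turn": 0},{"linear": [-0.0172,-0.04,0],"turn": 0},{"linear": [-0.0172,-0.04,0],"turn": 0},{"linear": [-0.0172,-0.04,0],"turn": 0},{"linear": [-0.0172,-0.04,0],"turn": 0},{"linear": [-0.0172,-0.04,0],"turn": 0},{"linear": [-0.0172,-0.04,0],"turn": 0},{"linear": [-0.0172,-0.04,0],"turn": 0},{"linear": [-0.0172,-0.04,0],"turn": 0}]}}

```text
t: 17.95
ee_pos: [498.4, 384.7, 197.9]
orientation: [3.141, 0.026, -0.001]
ft_force: [0.4, 0.4, -0.1]
width: 87.9
grasp_force: 0.0
```

Request:
{"name": "arm_command", "arguments": {"series": [{"linear": [0,0,0.04],"turn": 0},{"linear": [0,0,0.04],"turn": 0},{"linear": [0,0,0.03],"turn": 0},{"linear": [0,0,0],"turn": 0},{"linear": [0,0,0],"turn": 0}]}}

```text
t: 18.45
ee_pos: [499.4, 383.2, 88.3]
orientation: [3.141, 0.026, -0.002]
ft_force: [1.2, 0.0, -0.5]
width: 87.7
grasp_force: 0.0
```

```bash
python3 - <<'E'
from h import *
s=cam('side');np.set_printoptions(precision=1,suppress=True)
o=ctrl.get_obs();print(o['ee_pos'],o['orientation'])
a=cv2.resize(s['frame'][120:245,215:345],(416,400),interpolation=2);b=cv2.resize(s['frame'][230:350,190:310],(400,400),interpolation=2)
cv2.imwrite('pics/p4.png',np.hstack([a,b[:, :384]]))
E
```

```text
[500.3 383.7  89.6] [-3.1 -0.  -0. ]
```

View pics/p4.png

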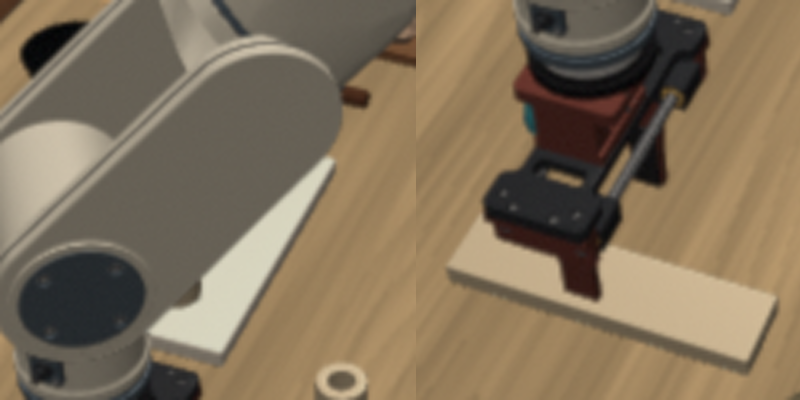

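The right half shows the gripper over the batt (ends ≈(460,250) and (765,325)) with its fingers straddling it. The forearm hides the tier in the left half. I'll shift 8 mm forward, descend and grip.

Request:
{"name": "arm_command", "arguments": {"series": [{"linear": [0.008,-0.002,0.02],"turn": 0},{"linear": [0,0,0.02],"turn": 0},{"linear": [0,0,0.015],"turn": 0},{"linear": [0,0,0.01],"turn": 0},{"linear": [0,0,0],"turn": 0},{"linear": [0,0,0],"turn": 0}]}}

```text
t: 19.1
ee_pos: [508.0, 385.8, 24.3]
orientation: [-3.141, -0.026, -0.001]
ft_force: [0.2, -0.0, -0.4]
width: 87.9
grasp_force: 0.0
```

Request:
{"name": "arm_command", "arguments": {"series": [{"linear": [0,0,0],"turn": 0},{"linear": [0,0,0],"turn": 0},{"linear": [0,0,0],"turn": 0},{"linear": [0,0,0],"turn": 0},{"linear": [0,0,0],"turn": 0},{"linear": [0,0,0],"turn": 0},{"linear": [0,0,0],"turn": 0},{"linear": [0,0,0],"turn": 0}], "jaw": -1}}

```text
t: 19.9
ee_pos: [507.7, 385.6, 23.9]
orientation: [-3.141, -0.027, -0.0]
ft_force: [-1.1, 0.0, 3.0]
width: 54.8
grasp_force: 30.0
```

Request:
{"name": "arm_command", "arguments": {"series": [{"linear": [0,0,-0.02],"turn": 0},{"linear": [0,0,-0.03],"turn": 0},{"linear": [0,0,-0.04],"turn": -0.1},{"linear": [0,0,-0.04],"turn": -0.134},{"linear": [0,0,-0.03],"turn": -0.134},{"linear": [0,0,0],"turn": -0.134},{"linear": [0,0,0],"turn": -0.134},{"linear": [0,0,0],"turn": -0.134},{"linear": [0,0,0],"turn": -0.134},{"linear": [0,0,0],"turn": -0.134}]}}

```text
t: 20.9
ee_pos: [506.8, 384.9, 182.4]
orientation: [2.71, 1.588, -0.004]
ft_force: [-0.4, 0.1, -4.9]
width: 54.6
grasp_force: 30.0
```

Request:
{"name": "arm_command", "arguments": {"series": [{"linear": [0,0,0],"turn": -0.134},{"linear": [0,0,0],"turn": -0.134},{"linear": [0,0,0],"turn": -0.134},{"linear": [0,0,0],"turn": -0.134},{"linear": [0,0,0],"turn": 0}]}}

```text
t: 21.4
ee_pos: [506.8, 384.9, 182.4]
orientation: [-2.198, -2.244, 0.004]
ft_force: [-0.7, -0.5, -4.7]
width: 54.5
grasp_force: 30.0
```

Request:
{"name": "arm_command", "arguments": {"series": [{"linear": [-0.03,0.009,0],"turn": 0},{"linear": [-0.04,0.0092,0],"turn": 0},{"linear": [-0.045,0.0092,0],"turn": 0},{"linear": [-0.045,0.0092,0],"turn": 0},{"linear": [-0.045,0.0092,0],"turn": 0},{"linear": [-0.045,0.0092,0],"turn": 0},{"linear": [-0.045,0.0092,0],"turn": 0},{"linear": [-0.045,0.0092,0],"turn": 0},{"linear": [-0.04,0.0092,0],"turn": 0},{"linear": [-0.023,0.0092,0],"turn": 0}]}}

```text
t: 22.4
ee_pos: [607.1, -18.7, 183.1]
orientation: [-2.206, -2.236, 0.002]
ft_force: [1.0, -0.6, -4.0]
width: 54.6
grasp_force: 30.0
```

Request:
{"name": "arm_command", "arguments": {"series": [{"linear": [0,0,0.02],"turn": 0},{"linear": [0,0,0.02],"turn": 0},{"linear": [0,0,0],"turn": 0},{"linear": [0,0,0],"turn": 0}]}}

```text
t: 22.8
ee_pos: [607.0, -15.5, 143.2]
orientation: [-2.201, -2.24, 0.002]
ft_force: [-0.0, 0.1, -3.8]
width: 54.7
grasp_force: 30.0
```

```bash
python3 - <<'E'
from h import *
s=cam('side');np.set_printoptions(precision=3,suppress=True)
o=ctrl.get_obs();print(o['ee_pos'],o['orientation'],o['width'])
crop(s,195,100,345,245,4,'p5.png')
E
```

```text
[607.644 -15.404 144.012] [2.201 2.242 0.   ] 54.70900320996277
```

View pics/p5.png

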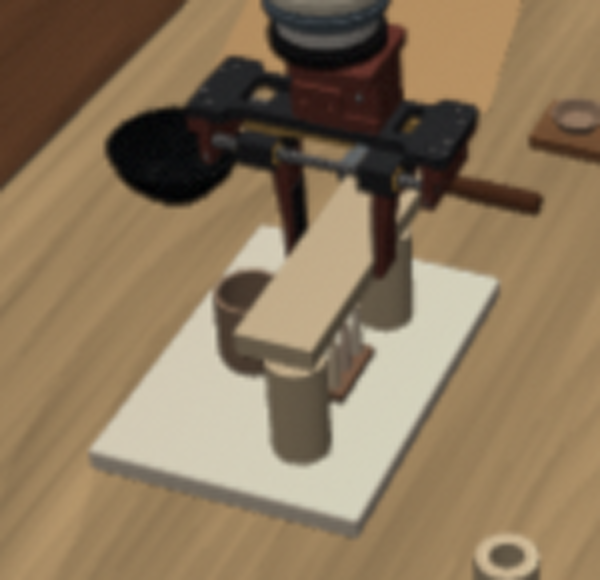

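```bash
python3 - <<'E'
from h import *
s=cam('side');np.set_printoptions(precision=1,suppress=True)
f=lambda u,v:(195+(u+.5)/4-.5,100+(v+.5)/4-.5)
p=ray(s,(281,192.2),28)
a=ray(s,f(237,336),137.5)-p;b=ray(s,f(310,350),137.5)-p;c=ray(s,f(418,191),137.5)-p
print(a,b,(a+b)/2,c,'cup',ray(s,f(253,289),78)-p)
E
```

```text
[ 20.4 110.2 109.5] [-28.4 105.8 109.5] [ -4.  108.  109.5] [-25.  -78.  109.5] cup [70.1 -3.6 50. ]
```

The batt's near end corners at (237,336) and (310,350) give an end centre of (-4,108), against the ideal (-2,110). The cup is at (70,-4), so both are good; I'll lower.

Request:
{"name": "arm_command", "arguments": {"series": [{"linear": [0,0.001,0.007],"turn": 0},{"linear": [0,0,0.007],"turn": 0},{"linear": [0,0,0.005],"turn": 0},{"linear": [0,0,0],"turn": 0},{"linear": [0,0,0],"turn": 0}]}}

```text
t: 23.4
ee_pos: [608.3, -15.5, 124.4]
orientation: [-2.199, -2.243, 0.001]
ft_force: [-0.5, 0.7, -3.9]
width: 54.9
grasp_force: 30.0
```

Request:
{"name": "arm_command", "arguments": {"series": [{"linear": [0,0,0.002],"turn": 0},{"linear": [0,0,0],"turn": 0},{"linear": [0,0,0],"turn": 0}]}}

```text
t: 23.7
ee_pos: [608.5, -15.6, 122.8]
orientation: [2.199, 2.243, 0.0]
ft_force: [-0.5, 0.5, -4.7]
width: 54.6
grasp_force: 30.0
```

Request:
{"name": "arm_command", "arguments": {"series": [{"linear": [0,0,0.001],"turn": 0},{"linear": [0,0,0.001],"turn": 0},{"linear": [0,0,0],"turn": 0}]}}

```text
t: 24.0
ee_pos: [608.7, -15.6, 121.9]
orientation: [2.199, 2.243, 0.0]
ft_force: [-3.3, 1.1, 5.4]
width: 54.6
grasp_force: 30.0
```

Request:
{"name": "arm_command", "arguments": {"series": [{"linear": [0,0,0],"turn": 0},{"linear": [0,0,0],"turn": 0},{"linear": [0,0,0],"turn": 0},{"linear": [0,0,0],"turn": 0},{"linear": [0,0,0],"turn": 0},{"linear": [0,0,-0.02],"turn": 0},{"linear": [0,0,-0.04],"turn": 0},{"linear": [0,0,-0.04],"turn": 0.1},{"linear": [0,0,0],"turn": 0.145},{"linear": [0,0,0],"turn": 0.145}], "jaw": 1}}

```text
t: 25.0
ee_pos: [609.4, -15.6, 222.5]
orientation: [2.596, 1.766, 0.004]
ft_force: [-0.9, -1.1, 0.2]
width: 87.6
grasp_force: 0.0
```

Request:
{"name": "arm_command", "arguments": {"series": [{"linear": [0,0,0],"turn": 0.145},{"linear": [0,0,0],"turn": 0.145},{"linear": [0,0,0],"turn": 0.145},{"linear": [0,0,0],"turn": 0.145},{"linear": [0,0,0],"turn": 0.145},{"linear": [0,0,0],"turn": 0.145},{"linear": [0,0,0],"turn": 0.145},{"linear": [0,0,0],"turn": 0.145},{"linear": [0,0,0],"turn": 0.04},{"linear": [0,0,0],"turn": 0}]}}

```text
t: 26.0
ee_pos: [608.4, -15.6, 220.6]
orientation: [-3.142, -0.001, 0.0]
ft_force: [-0.6, 0.3, -0.1]
width: 87.7
grasp_force: 0.0
```

Request:
{"name": "arm_command", "arguments": {"series": [{"linear": [-0.018,0.0228,0],"turn": 0},{"linear": [-0.018,0.0228,0],"turn": 0},{"linear": [-0.018,0.0228,0],"turn": 0},{"linear": [-0.018,0.0228,0],"turn": 0},{"linear": [-0.018,0.0228,0],"turn": 0},{"linear": [-0.018,0.0228,0],"turn": 0},{"linear": [-0.018,0.0228,0],"turn": 0},{"linear": [-0.018,0.0228,0],"turn": 0},{"linear": [-0.018,0.0228,0],"turn": 0},{"linear": [-0.018,0.0228,0],"turn": 0}]}}

```text
t: 27.0
ee_pos: [427.9, -244.5, 220.8]
orientation: [3.141, 0.004, 0.0]
ft_force: [-0.1, -0.5, -0.7]
width: 87.6
grasp_force: 0.0
```

Request:
{"name": "arm_command", "arguments": {"series": [{"linear": [0,0,0.04],"turn": 0},{"linear": [0,0,0.03],"turn": 0},{"linear": [0,0,0],"turn": 0}]}}

```text
t: 27.3
ee_pos: [426.2, -242.6, 147.8]
orientation: [-3.138, -0.002, 0.009]
ft_force: [0.0, -0.5, 0.3]
width: 87.9
grasp_force: 0.0
```

```bash
python3 - <<'E'
from h import *
s=cam('side');np.set_printoptions(precision=3,suppress=True)
o=ctrl.get_obs();print(o['ee_pos'],o['orientation'],o['width'])
crop(s,215,90,415,240,4,'p6.png')
E
```

```text
[ 427.56  -243.174  149.588] [-3.14  -0.003  0.005] 87.88775373917554
```

View pics/p6.png

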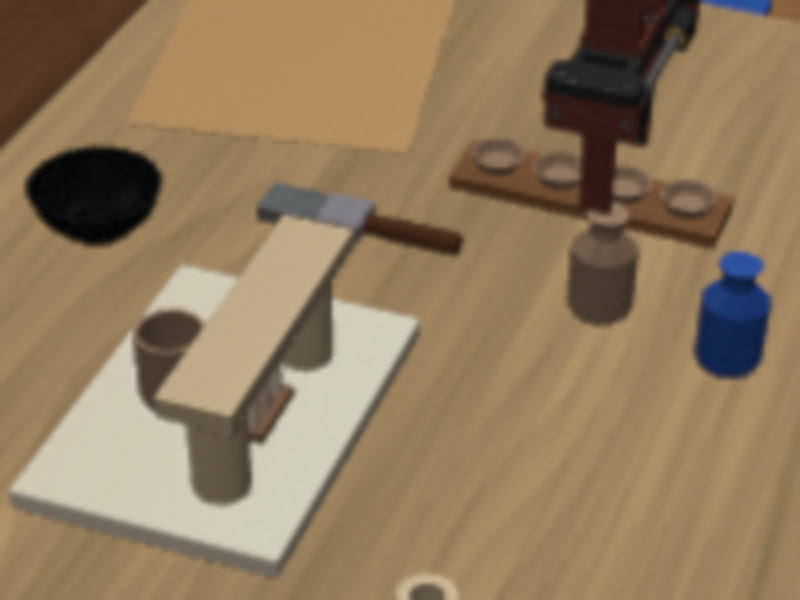

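The batt is lying across both posts, with top corners at (160,400), (232,416), (360,233) and (285,216). The gripper is over the brown vase, whose lip is at (608,217).

```bash
python3 - <<'E'
from h import *
s=cam('side');np.set_printoptions(precision=1,suppress=True)
f=lambda u,v:(215+(u+.5)/4-.5,90+(v+.5)/4-.5)
p=ray(s,(281,192.2),28)
c=np.array([ray(s,f(*q),116) for q in[(160,400),(232,416),(360,233),(285,216)]])
print(c.mean(0),c.mean(0)-p,c-p)
print('lip',ray(s,f(608,215),90),'foot',ray(s,f(602,303),0))
E
```

```text
[604.2 -10.5 116. ] [-1.5 -1.  88. ] [[  21.1  108.4   88. ]
 [ -28.5  105.8   88. ]
 [ -28.4 -109.5   88. ]
 [  29.6 -108.9   88. ]]
lip [ 428.5 -242.6   90. ] foot [ 429.7 -252.9    0. ]
```

Request:
{"name": "arm_command", "arguments": {"series": [{"linear": [0.003,0,0.02],"turn": 0},{"linear": [0,0,0.02],"turn": 0},{"linear": [0,0,0.02],"turn": 0},{"linear": [0,0,0.02],"turn": 0},{"linear": [0,0,0.02],"turn": 0},{"linear": [0,0,0.009],"turn": 0},{"linear": [0,0,0],"turn": 0},{"linear": [0,0,0],"turn": 0}]}}

```text
t: 28.2
ee_pos: [432.5, -244.1, 42.8]
orientation: [3.141, 0.002, 0.002]
ft_force: [0.1, -0.6, 0.5]
width: 88.1
grasp_force: 0.0
```

Request:
{"name": "arm_command", "arguments": {"series": [{"linear": [0,0,0],"turn": 0},{"linear": [0,0,0],"turn": 0},{"linear": [0,0,0],"turn": 0},{"linear": [0,0,0],"turn": 0},{"linear": [0,0,0],"turn": 0},{"linear": [0,0,0],"turn": 0},{"linear": [0,0,0],"turn": 0},{"linear": [0,0,0],"turn": 0}], "jaw": -1}}

```text
t: 29.0
ee_pos: [432.3, -244.3, 42.1]
orientation: [3.141, 0.001, 0.002]
ft_force: [1.0, -3.6, 5.4]
width: 51.3
grasp_force: 30.0
```

Request:
{"name": "arm_command", "arguments": {"series": [{"linear": [0,0,-0.03],"turn": 0},{"linear": [0,0,-0.04],"turn": 0},{"linear": [0,0,-0.04],"turn": 0},{"linear": [0,0,-0.04],"turn": 0},{"linear": [0.017,-0.0227,0],"turn": 0},{"linear": [0.027,-0.034,0],"turn": 0},{"linear": [0.027,-0.034,0],"turn": 0},{"linear": [0.027,-0.034,0],"turn": 0},{"linear": [0.027,-0.034,0],"turn": 0},{"linear": [0.027,-0.034,0],"turn": 0}]}}

```text
t: 30.0
ee_pos: [583.3, -48.9, 190.8]
orientation: [-3.141, -0.001, 0.004]
ft_force: [0.4, -0.8, -2.0]
width: 51.0
grasp_force: 30.0
```

Request:
{"name": "arm_command", "arguments": {"series": [{"linear": [0.015,-0.022,0],"turn": 0},{"linear": [0.01,-0.014,0],"turn": 0},{"linear": [0,0,0.01],"turn": 0},{"linear": [0,0,0.01],"turn": 0},{"linear": [0,0,0],"turn": 0}]}}

```text
t: 30.5
ee_pos: [606.0, -15.9, 169.3]
orientation: [-3.142, 0.001, 0.008]
ft_force: [-0.4, -0.5, -2.2]
width: 51.0
grasp_force: 30.0
```

```bash
python3 - <<'E'
from h import *
s=cam('side');np.set_printoptions(precision=3,suppress=True)
o=ctrl.get_obs();print(o['ee_pos'],o['orientation'],o['width'])
crop(s,215,70,345,220,4,'p7.png')
E
```

```text
[606.659 -15.967 170.155] [-3.142  0.001  0.006] 51.39894543086839
```

View pics/p7.png

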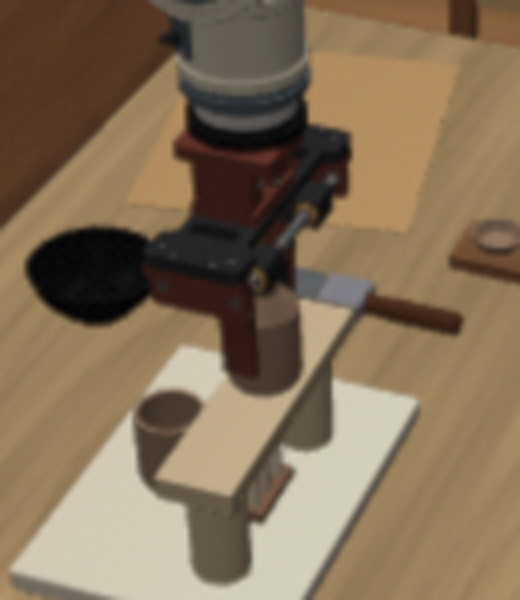

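```bash
python3 - <<'E'
from h import *
s=cam('side');np.set_printoptions(precision=1,suppress=True)
b=np.array([604.2,-10.5,0])
P=[b+[0,0,136],b+[10,0,136],b+[0,10,136],b+[0,0,128]]
print(proj(s,P)*4-[4*215-1.5,4*70-1.5])
E
```

```text
[[261.4 367.2]
 [247.8 363.9]
 [255.2 375.6]
 [261.9 376.8]]
```

The vase body spans u≈229–300, centred near 264.5 against an expected 261.5, so it is about 2 mm short in x. I'll correct that and lower.

Request:
{"name": "arm_command", "arguments": {"series": [{"linear": [0.002,0,0.004],"turn": 0},{"linear": [0,0,0.004],"turn": 0},{"linear": [0,0,0.002],"turn": 0},{"linear": [0,0,0],"turn": 0},{"linear": [0,0,0],"turn": 0}]}}

```text
t: 31.1
ee_pos: [610.4, -14.9, 161.7]
orientation: [3.142, 0.001, -0.0]
ft_force: [-1.3, -1.0, -1.0]
width: 51.1
grasp_force: 30.0
```

Request:
{"name": "arm_command", "arguments": {"series": [{"linear": [0,0,0.001],"turn": 0},{"linear": [0,0,0],"turn": 0},{"linear": [0,0,0],"turn": 0}]}}

```text
t: 31.4
ee_pos: [610.5, -14.8, 160.7]
orientation: [-3.142, -0.001, -0.0]
ft_force: [0.4, -0.1, -1.5]
width: 51.2
grasp_force: 30.0
```

Request:
{"name": "arm_command", "arguments": {"series": [{"linear": [-0.001,0,0.001],"turn": 0},{"linear": [0,0,0.001],"turn": 0},{"linear": [0,0,0],"turn": 0},{"linear": [0,0,0],"turn": 0}]}}

```text
t: 31.8
ee_pos: [609.4, -14.8, 158.6]
orientation: [-3.142, -0.001, 0.0]
ft_force: [-0.5, 0.1, -1.5]
width: 50.9
grasp_force: 30.0
```

Request:
{"name": "arm_command", "arguments": {"series": [{"linear": [0,0,0.001],"turn": 0},{"linear": [0,0,0],"turn": 0},{"linear": [0,0,0],"turn": 0}]}}

```text
t: 32.1
ee_pos: [609.8, -14.8, 158.1]
orientation: [3.142, 0.001, 0.001]
ft_force: [-0.2, -0.1, 2.5]
width: 51.6
grasp_force: 30.0
```

Contact is made, so I'll release and lift straight up.

Request:
{"name": "arm_command", "arguments": {"series": [{"linear": [0,0,0],"turn": 0},{"linear": [0,0,0],"turn": 0},{"linear": [0,0,0],"turn": 0},{"linear": [0,0,0],"turn": 0},{"linear": [0,0,0],"turn": 0},{"linear": [0,0,-0.02],"turn": 0},{"linear": [0,0,-0.03],"turn": 0},{"linear": [0,0,-0.04],"turn": 0},{"linear": [0,0,-0.04],"turn": 0},{"linear": [0,0,0],"turn": 0}], "jaw": 1}}

```text
t: 33.1
ee_pos: [612.5, -15.0, 293.8]
orientation: [3.141, 0.001, 0.016]
ft_force: [0.4, -1.2, -0.1]
width: 88.0
grasp_force: 0.0
```

```bash
python3 - <<'E'
from h import *
s=cam('side');crop(s,215,70,345,220,4,'p8.png')
E
```

```text
(no output)
```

View pics/p8.png

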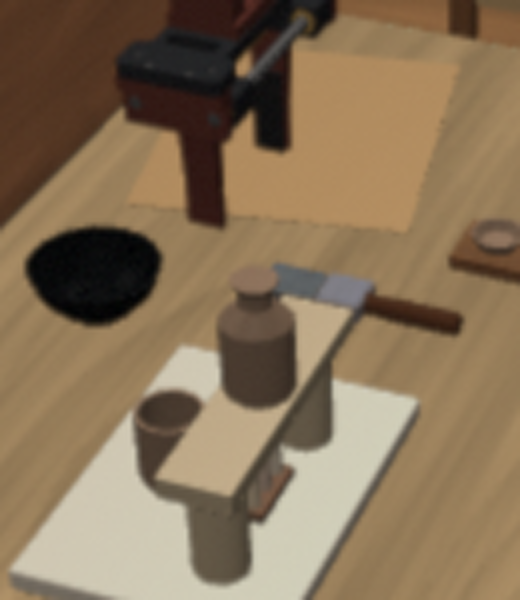

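The vase stands upright on the batt, with its lip at (255,280) and body spanning 219–296. I'll do a numeric check.

```bash
python3 - <<'E'
from h import *
s=cam('side');np.set_printoptions(precision=1,suppress=True)
f=lambda u,v:(215+(u+.5)/4-.5,70+(v+.5)/4-.5)
b=np.array([604.2,-10.5,116])
print('lip',ray(s,f(255.5,279.5),206)-b)
for z in (122,174): print(proj(s,[b+[0,0,z-116]])*4-[4*215-1.5,4*70-1.5])
E
```

```text
lip [ 1.1 -0.7 90. ]
[[262.3 383.9]]
[[258.8 320.9]]
```

The vase is within about 3 mm of the batt's middle, so I'll hand in.

```bash
python3 -c "
from workcell import ctrl
print(ctrl.close_job())"
```

```text
the job is handed in; nothing more can be done
None
```

The tier is built and handed in at about 33 s of the 128 s allowed: posts, cup, batt and vase all measured within tolerance by camera, the cone pack and short post were left alone, and the hand-in returned no verdict.

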